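# Lean a glaze tile on the reading stand and hold it home against the spring pin

### The job

Take the blue glaze test tile out of the rack, lean it on the ledge of the reading stand with its bare edge down and its back flat against the backrest, and let go of it there, clear of the spring pin. Then push it along the ledge against the brass spring pin until its edge sits against the red stop, and finish while still holding it there, snug against the stop but without forcing it, for the colour reading. Leave the other tiles and everything else on the bench where they are.

Things in the scene. Friction and masses are not known exactly. Their poses are not given: they have to be found in the camera images.
- blue_tile: stoneware glaze test tile dipped in cobalt blue glaze, the same on both faces (lowest 30 mm bare and cream); 140 wide (own y) x 10 thick (own x) x 90 mm tall (own z), about 0.28 kg; origin at the centre of its bottom edge face. It stands upright in a slot of the rack; which slot differs each time
- green_tile: stoneware glaze test tile dipped in pale green glaze, the same on both faces (lowest 30 mm bare and cream); 140 wide (own y) x 10 thick (own x) x 90 mm tall (own z), about 0.28 kg; origin at the centre of its bottom edge face. It stands upright in a slot of the rack; which slot differs each time; leave it
- amber_tile: stoneware glaze test tile dipped in amber glaze, the same on both faces (lowest 30 mm bare and cream); 140 wide (own y) x 10 thick (own x) x 90 mm tall (own z), about 0.28 kg; origin at the centre of its bottom edge face. It stands upright in a slot of the rack; which slot differs each time; leave it
- rack: fixed wooden tile rack, 210 (own x) x 150 mm (own y); three slots along own y at own x = -70, 0 and +70 mm, each 14 mm wide with its floor 8 mm above the bench and its walls up to 26 mm; tiles stand in them with their thickness along the rack's x. Origin at the centre of its underside
- rest: leaning part of the fixed reading stand: polished, slippery (friction 0.2) aluminium ledge and backrest at right angles, tipped back 0.35 rad so a tile's top leans towards the robot. Own y runs along the ledge towards stop and pin, z up the backrest's face, x out of that face (away from the robot and up). Origin: corner line of ledge and backrest, at the stop's face, 45 mm above the bench. Backrest and ledge: see the two points
- backrest_top (a point): middle of the backrest's top edge, at own (0, -57, 50) mm of rest. The backrest's face is x = 0 from y = +10 to -125 mm, 8 mm thick and only 50 mm tall, so a leaning tile stands 40 mm above it and overhangs its -y end
- home (a point): point on the ledge where the blue tile's origin lies when the tile is home: own (5, -70, 0) mm of rest. The ledge is z = 0 from y = +12 to -203 mm, with a lip 5 mm high whose inner side is at x = 20 mm. A tile is clear of the pin when its origin's y is below -85 mm; let go at about -105 mm it stays put
- stop: fixed red stop plate at the +y end of the ledge, 32 x 12 mm, 75 mm tall; frame and origin as rest; its stop face is own y = 0. Behind it the black pin housing runs to own y = 57 mm; all stands on a steel base plate 150 x 270 mm, 12 mm thick
- pin (a joint): brass spring pin (10 mm diameter) that slides along the rest's +y through the stop plate: 0 = out, grows in metres as it is pressed, 0.015 = level with the stop face, 0.020 its own limit. Spring about 4 N at the start, 8.5 N level with the stop; it pushes the tile back off the stop when nothing holds it; a push of 12 to 20 N on the tile keeps it home
- pin_tip (a point): end of the pin; when out it lies at own (5, -15, 45) mm of rest, so 45 mm above the ledge
- white_bowl: loose small white bowl, 90 mm across, 40 mm high; bystander, origin at the centre of its underside
- blue_bowl: loose small blue bowl, 90 mm across, 40 mm high; bystander, origin at the centre of its underside
- jar: loose glaze jar, 60 mm across, 75 mm high; bystander, origin at the centre of its underside
- brush: loose brush lying on the bench at the right; bystander
- spatula: loose wooden spatula lying on the bench at the left; bystander

How it is judged:
By the outcome, as a careful person would: the job done as asked, in the order asked, and still so for the second after the job is handed in, while the arm keeps its last pose, push and grip.
It also fails if it takes over 64 s, if anything falls off the work surface, if the arm or the gripper's body presses on something with over 40 N, if the wrist force passes 120 N, or if a joint passes its speed limit or range.

### The arm

A 6-joint arm with a two-finger parallel gripper is mounted at the origin on the work surface. World frame = base frame: x ahead of the robot, y to its left, z up, the work surface at z = 0. Lengths are in m, angles in rad, forces in N, time in s.
With the tool pointing down it reaches from about 0.375 to 0.975 m from the base axis. Payload 3.8 kg.
Tool frame: the origin (TCP) lies at the very end of the fingers, on their centre line; the grasp point (between the pads) lies 19 mm behind it; z points along the fingers, y is the line along which they close (so a half turn about z gives the same grasp; the last joint's range is limited). The gripper opens to 85 mm and grips with 20 to 120 N. Pads are 22 mm wide; open, the fingers measure 114 mm over their backs; the gripper's body (76 mm by 85 mm) begins 54 mm behind the grasp point. The pads swing forward as they close: fully open they stand 13 mm farther back than shut.
Start: joints at [-1.258, 0.264, 1.604, -0, 1.274, -0.037], TCP at [0.231, -0.634, 0.231] pointing down, gripper open.
Joint ranges: [-2.63, 2.63], [-0.94, 2.18], [0.31, 2.57], [-1.31, 4.45], [0, 2.66], [-2.55, 2.55]. Speed limits (rad/s): [2.57, 2.57, 3.14, 3.14, 3.14, 3.14].

### API

Orientations are given as a rotation vector (axis times angle).
In Python, from workcell import monitor, viewer, workorder gives the robot as it stands.
- The arm moves only by the tool jog_arm, never from a script. Its argument "commands" is a list of rows, each an object with "travel": the shift along the tool's x, y, z in mm, a list of three; "rot": the turn, a rotation vector about the tool's x, y, z in degrees, a list of three; "claw": the closure in counts, from 0 (fully open) to 255 (shut). A call has exactly 5 rows; each row shifts and turns the commanded pose from where the row before left it, along the tool's axes as they then stand; what a row does not reach is not made up. A row lasts 1/10 s, in which the tool goes at most 50 mm and 8.59 degrees, less where a joint would pass 70% of its speed; a pose out of reach is approached as far as the arm can. A call is refused whole if a number of a shift passes 50 or a number of a turn 8.59, either way. A call with a gripper value outside its range is refused whole. The fingers move at their own pace and stop on an object; "force" is the grip in N (left out, the last holds). Time passes only in rows, so rows that do not move let the fingers close, or fill a call up. It gives the time, the measured TCP pose, the force, the opening and the grip force at its end, in the units of the state.
- monitor.read_state(): the state, without advancing time (a new reading comes with each control period).
- viewer.read_camera(name): name is "side" or "top" or "wrist"; returns a dict with "color" (420x560x3 uint8, blue, green, red), "camera_matrix" (3x3 intrinsics, pixels), "k1" (the pictures are not rectified: a ray, as slopes to the right and down, at radius r is drawn at 1 + k1 r^2 times it, then the intrinsics apply), "R" (3x3) and "t" (3): a world point X has camera coordinates R X + t. Camera axes: x right, y down, z forward; pixel columns grow to the right and rows downward; lengths in m; the calibration is good to about 2 mm. A picture is of the moment at which its call begins. There is no depth.
- workorder.finish_job(): hands the job in; it is judged then, once.
The state is a dict: "time": time; "q": joint angles; "joint_vel": joint speeds; "joint_torque": joint torques, N m; "tool_pos": TCP position; "tcp_rot": TCP orientation; "wrist_force": force on the tool from outside, world axes, zero at the start; "torque": the same for the moment, N m; "width": opening from 0.0 (shut) to 1.0 (fully open); "grip_force": force on a finger pad.
Only numpy, scipy, OpenCV 4.12 (cv2) and the standard library are available. Lean on these libraries where they do the work, as an engineer would, in place of code of your own. Each camera call takes 0.05 s, during which the arm holds its last target. There are 200 camera calls.

## Working session

There is one attempt and no reset: what is moved stays moved. The work goes in short steps, Python scripts to look and compute and a tool call to move; the robot and the scene stay as the last step left them, time stands still between calls to the robot, and variables do not carry over. Pictures are saved under pics/ and viewed, at most 10 in all, crops included, and the job is handed in when it is done.

Besides the shell and the picture viewer there is one more tool, called after ">>>" by a JSON object that holds its "name" and its "arguments". jog_arm: Moves the arm, as the interface text tells. Its arguments: {"type":"object","properties":{"commands":{"type":"array","items":{"type":"object","properties":{"travel":{"type":"array","items":{"type":"number"}},"rot":{"type":"array","items":{"type":"number"}},"claw":{"type":"number"}}}},"force":{"type":"number"}},"required":["commands"]}

```bash
mkdir -p pics
cat > h.py <<'E'
import numpy as np, cv2
from workcell import monitor, viewer, workorder
def grab(n,f):
    c=viewer.read_camera(n); cv2.imwrite('pics/'+f,c['color']); np.savez('pics/'+f+'.npz',**{k:c[k] for k in('color','camera_matrix','k1','R','t')}); return c
def load(f): return np.load('pics/'+f+'.npz')
def D(c): return np.array([float(c['k1']),0,0,0])
def ray(c,p):
    u=cv2.undistortPoints(np.array([[p]],float),c['camera_matrix'],D(c))[0,0]
    d=c['R'].T@np.array([u[0],u[1],1]); return -c['R'].T@c['t'],d/np.linalg.norm(d)
def atz(c,p,z):
    o,d=ray(c,p); return o+d*(z-o[2])/d[2]
def tri(cs,ps):
    A=0;b=0
    for c,p in zip(cs,ps):
        o,d=ray(c,p);M=np.eye(3)-np.outer(d,d);A=A+M;b=b+M@o
    return np.linalg.solve(A,b)
def proj(c,X):
    return cv2.projectPoints(np.atleast_2d(np.array(X,float)),cv2.Rodrigues(c['R'])[0],c['t'],c['camera_matrix'],D(c))[0][:,0]
E
python3 - <<'E'
from h import *
a=grab('top','t0.png');b=grab('side','s0.png')
np.set_printoptions(precision=3,suppress=True)
for c in(a,b): print(-c['R'].T@c['t'],c['R'][2],c['camera_matrix'][0,0],c['k1'])
cv2.imwrite('pics/t0b.png',cv2.resize(a['color'],(800,600),interpolation=2)); cv2.imwrite('pics/s0b.png',cv2.resize(b['color'],(800,600),interpolation=2))
print(monitor.read_state())
E
```

```text
[0.331 0.001 1.172] [ 0.21   0.004 -0.978] 387.04205367092345 0.03384005115682082
[0.16  1.096 1.224] [ 0.25  -0.66  -0.709] 466.54555756055845 0.023219689100927733
{'time': 0.1, 'q': array([-1.258,  0.265,  1.605, -0.   ,  1.274, -0.037]), 'joint_vel': array([ 0.001, -0.003, -0.004, -0.   ,  0.001,  0.001]), 'joint_torque': array([  0.001, -51.671, -36.859,   0.   ,   0.006,  -0.   ]), 'tool_pos': array([ 0.231, -0.633,  0.23 ]), 'tcp_rot': array([-3.092, -0.546,  0.   ]), 'wrist_force': array([-0.821, -0.404,  0.768]), 'torque': array([ 0.037, -0.028, -0.009]), 'grip_force': 0.0, 'width': 0.9981357146505313}
```

View pics/t0b.png

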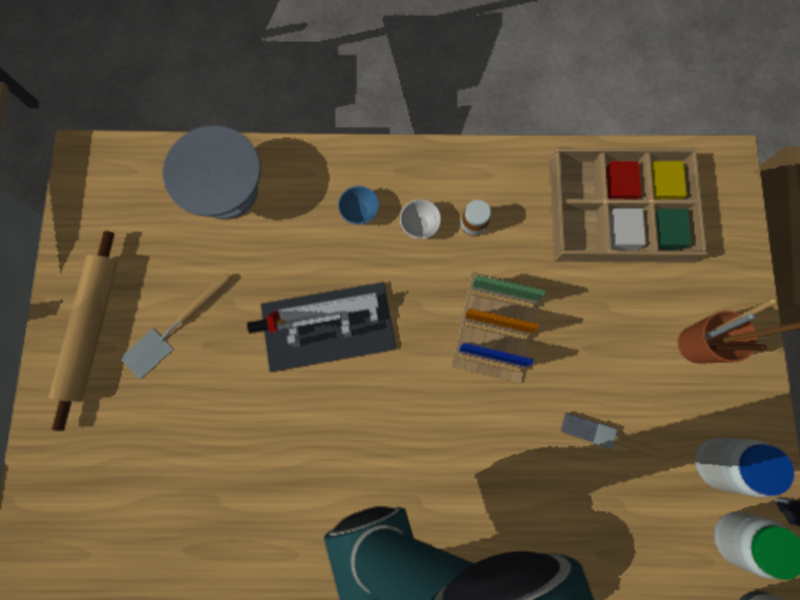

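View pics/s0b.png

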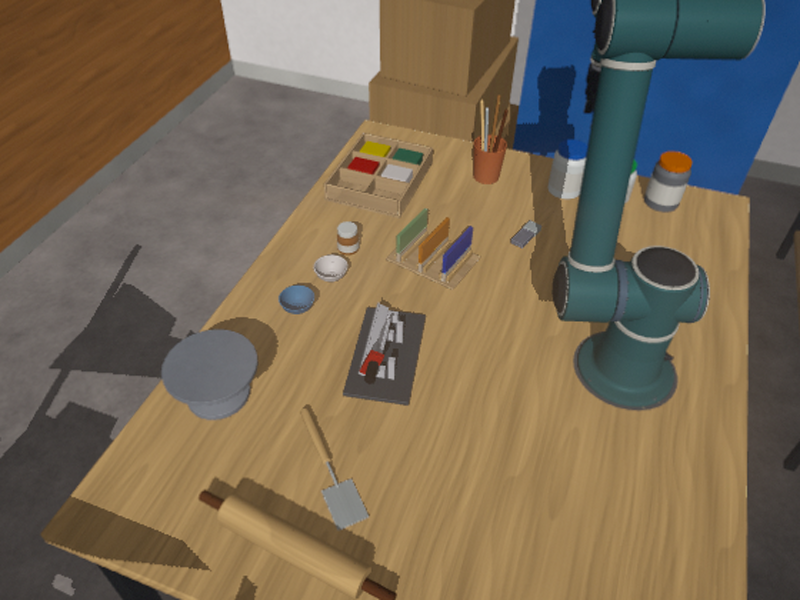

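The top view (800×600) shows the rack at about (495,328), with the blue tile in its nearest slot at (461,347)-(532,363). The stand is at about (330,325) with the red stop at (272,321), so the ledge's +y end points left. Next I'll enlarge crops of both.

Run:
```python
from h import *
a=load('t0.png')['color'];b=load('s0.png')['color']
# top crops x5 : origin (170,190) 110x75 ; (310,185) 80x90
r=lambda im,x,y,w,h,s:cv2.resize(im[y:y+h,x:x+w],(w*s,h*s),interpolation=2)
A=r(a,170,190,118,74,5)   # 590x370
B=r(a,312,186,76,84,5)     #380x420
cv2.imwrite('pics/c1.png',A)
C=r(b,235,205,70,80,7); Dd=r(b,266,140,75,64,5)
cv2.imwrite('pics/c2.png',C)
M=np.zeros((420,760,3),np.uint8);M[:,:380]=B;M[:320,385:760]=Dd
cv2.imwrite('pics/c3.png',M)
```

```text
(no output)
```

View pics/c1.png

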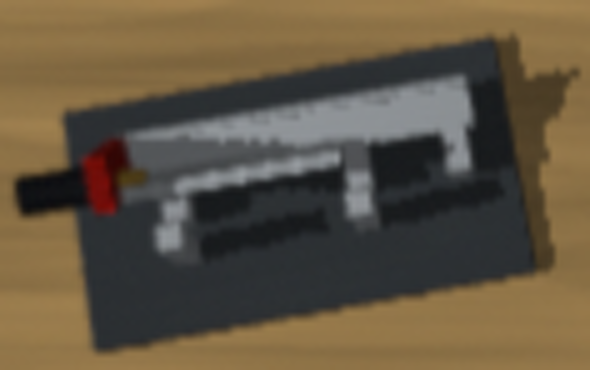

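View pics/c2.png

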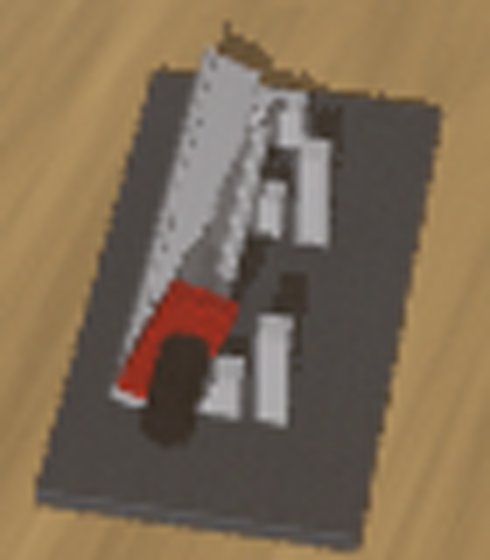

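View pics/c3.png

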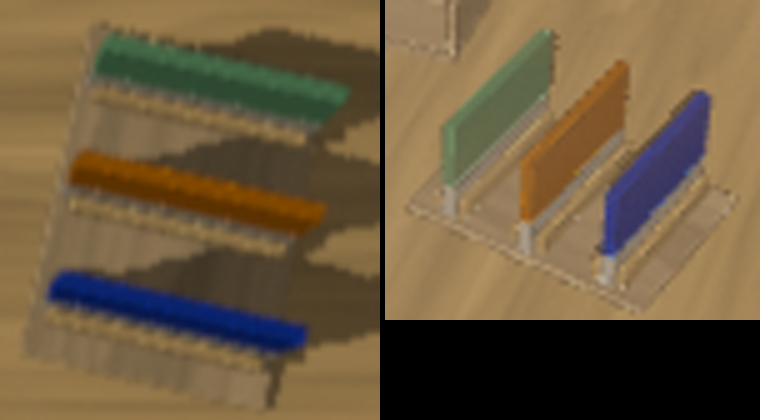

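The crops show these points:
- **Stand, top view:** the plate corners are at (65,113), (497,38), (530,270) and (97,352). The pin tip is at about (147,178), the right end of the backrest's top strip at (341,157), and the ledge end at (470,80)-(472,120).
- **Tiles:** blue is clear in both views, with its top edge at (60,273)-(303,327) from the top and (607,192)-(705,93) from the side.

I'll fit the poses and overlay them.

```bash
cat >> h.py <<'E'
def Rrest(yaw):
    c,s=np.cos(.35),np.sin(.35);h=np.array([np.cos(yaw),np.sin(yaw),0]);Z=np.array([0,0,1.])
    return np.stack([c*h+s*Z,np.cross(Z,h),c*Z-s*h],1)
E
python3 - <<'E'
from h import *
from scipy.optimize import least_squares
np.set_printoptions(precision=4,suppress=True)
T=load('t0.png');S=load('s0.png')
t1=lambda p:np.array(p)/5+[170,190]; t3=lambda p:np.array(p)/5+[312,186]
s2=lambda p:np.array(p)/7+[235,205]; s3=lambda p:(np.array(p)-[385,0])/5+[266,140]
P=np.array([atz(T,t1(p),.012) for p in[(65,113),(497,38),(530,270),(97,352)]])
print(P, np.linalg.norm(P[1]-P[0]),np.linalg.norm(P[2]-P[1]))
d=P[0]-P[1]+P[3]-P[2]; yaw=np.arctan2(-d[0],d[1]);print('stand yaw',yaw, 'centre',P.mean(0))
Q=np.array([atz(S,s2(p),.012) for p in[(37,490),(155,72),(440,105),(362,535)]]);print('side plate',Q, Q.mean(0))
# rest fit xy, yaw known-ish
ob=[((5,-15,45),t1((147,178)),T),((-4,-125,50),t1((341,157)),T),((10,-203,0),t1((470,100)),T)]
f=lambda v:np.r_[np.concatenate([proj(c,np.array([v[0],v[1],.045])+Rrest(v[2])@(np.array(o)/1000))[0]-p for o,p,c in ob]),(v[2]-yaw)*100]
r=least_squares(f,[.5,.15,yaw]);print(r.x,r.fun)
v=r.x
# blue tile top far edge
for n,a,b in[('L',(60,273),(607,192)),('R',(303,327),(705,93))]:
    print(n,atz(T,t3(a),.098),tri([T,S],[t3(a),s3(b)]))
for n,a,b in[('amber',(78,155),(322,208)),('green',(103,40),(347,90))]: print(n,atz(T,t3(a),.098),atz(T,t3(b),.098))
# overlay
W=lambda o:np.array([v[0],v[1],.045])+Rrest(v[2])@(np.array(o)/1000)
bx=lambda x0,x1,y0,y1,z0,z1:[[x,y,z] for x in(x0,x1) for y in(y0,y1) for z in(z0,z1)]
out=[]
for c,(x,y,w,h,k) in((T,(170,190,118,74,3)),(S,(235,205,70,80,6))):
    im=cv2.resize(c['color'][y:y+h,x:x+w],(w*k,h*k),interpolation=2)
    for b,col in((bx(-8,0,-125,10,0,50),(0,255,0)),(bx(0,20,-203,12,-6,0),(255,255,0)),(bx(-11,21,0,12,0,75),(255,0,255))):
        q=[(proj(c,W(o))[0]-[x,y])*k+k/2-.5 for o in b]
        for i in range(8):
            for m in(1,2,4):
                if not i&m: cv2.line(im,tuple(int(g) for g in q[i]),tuple(int(g) for g in q[i|m]),col,1)
    out.append(im)
M=np.zeros((480,790,3),np.uint8)
for im,x in zip(out,(0,360)): M[:im.shape[0],x:x+im.shape[1]]=im
cv2.imwrite('pics/ov.png',M)
E
```

```text
[[0.5753 0.301  0.012 ]
 [0.6254 0.0375 0.012 ]
 [0.4815 0.0153 0.012 ]
 [0.43   0.2727 0.012 ]] 0.2682186520867175 0.1455544795016205
stand yaw 0.1925410980370923 centre [0.5281 0.1566 0.012 ]
side plate [[0.5741 0.3061 0.012 ]
 [0.6234 0.0453 0.012 ]
 [0.4801 0.015  0.012 ]
 [0.428  0.2767 0.012 ]] [0.5264 0.1608 0.012 ]
[0.5302 0.2492 0.1931] [-0.0138 -0.2366  0.0113  0.3754  0.0026 -0.1456  0.0569]
L [ 0.4813 -0.1196  0.098 ] [ 0.4816 -0.1198  0.096 ]
R [ 0.4527 -0.2536  0.098 ] [ 0.4502 -0.255   0.0938]
amber [ 0.5486 -0.1307  0.098 ] [ 0.5197 -0.267   0.098 ]
green [ 0.616  -0.1461  0.098 ] [ 0.5879 -0.284   0.098 ]
```

View pics/ov.png

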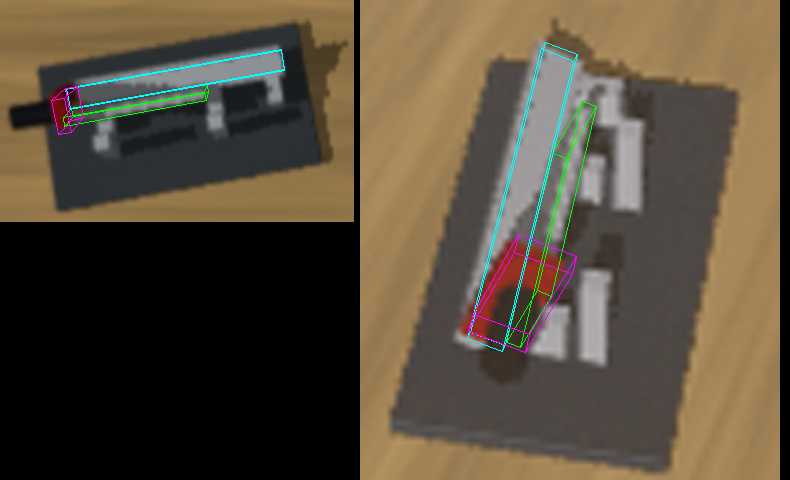

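The overlay matches well in the top view and is about 1 px off in the side view, which puts the rest origin near (0.531, 0.250) with yaw 0.193. Blue tile centre is about (0.461, -0.185) with yaw -0.207. Next is a helper that turns a target pose into tool-axis jogs.

```bash
cat >> h.py <<'E'
from scipy.spatial.transform import Rotation as Ro
np.set_printoptions(precision=3,suppress=True)
RO=np.array([.531,.250,.045]);YAW=.193
def plan(Rt,p):
    s=monitor.read_state();R=Ro.from_rotvec(s['tcp_rot']).as_matrix()
    print('t',s['time'],'tcp',s['tool_pos'],'q',s['q'],'F',s['wrist_force'],'w',s['width'])
    rv=np.degrees(Ro.from_matrix(R.T@Rt).as_rotvec());d=np.array(p)-s['tool_pos']
    print('rot deg',rv,'| shift now-axes mm',1000*R.T@d,'| shift target-axes mm',1000*Rt.T@d)
def Rtool(y,z):
    z=np.array(z)/np.linalg.norm(z);y=np.array(y)/np.linalg.norm(y);return np.stack([np.cross(y,z),y,z],1)
RG=lambda s:Rtool([s*np.cos(-.207),s*np.sin(-.207),0],[0,0,-1])
def RP(s):
    R=Rrest(YAW);return Rtool(s*R[:,0],-R[:,2])
E
python3 - <<'E'
from h import *
s=monitor.read_state();print(Ro.from_rotvec(s['tcp_rot']).as_matrix())
for k in(1,-1): plan(RG(k),[.461,-.185,.16])
E
```

```text
[[ 0.939  0.343 -0.001]
 [ 0.343 -0.939  0.002]
 [ 0.    -0.002 -1.   ]]
t 0.1 tcp [ 0.231 -0.633  0.23 ] q [-1.258  0.265  1.605 -0.     1.274 -0.037] F [-0.821 -0.404  0.768] w 0.9981357146505313
rot deg [ -0.106  -0.064 -58.098] | shift now-axes mm [ 369.641 -342.399   70.805] | shift target-axes mm [486.152 132.786  70.071]
t 0.1 tcp [ 0.231 -0.633  0.23 ] q [-1.258  0.265  1.605 -0.     1.274 -0.037] F [-0.821 -0.404  0.768] w 0.9981357146505313
rot deg [ -0.074   0.123 121.902] | shift now-axes mm [ 369.641 -342.399   70.805] | shift target-axes mm [-486.152 -132.786   70.071]
```

>>> {"name": "jog_arm", "arguments": {"commands": [{"rot": [0, 0, -8.3], "claw": 110}, {"rot": [0, 0, -8.3], "claw": 110}, {"rot": [0, 0, -8.3], "claw": 110}, {"rot": [0, 0, -8.3], "claw": 110}, {"rot": [0, 0, -8.3], "claw": 110}]}}

```text
$.commands[0]: bad value
```

>>> {"name": "jog_arm", "arguments": {"commands": [{"rot": [0, 0, -8.3], "claw": 110}, {"rot": [0, 0, -8.3], "claw": 110}, {"travel": [40, 10, 0], "claw": 110}, {"travel": [45, 13, 0], "claw": 110}, {"travel": [45, 13, 0], "claw": 110}]}}

```text
$.commands[0]: bad value
```

>>> {"name": "jog_arm", "arguments": {"commands": [{"travel": [45, 13, 0], "claw": 110}, {"travel": [45, 13, 0], "claw": 110}, {"travel": [45, 13, 0], "claw": 110}, {"travel": [45, 13, 0], "claw": 110}, {"travel": [45, 13, 0], "claw": 110}]}}

```text
$.commands[0]: bad value
```

>>> {"name": "jog_arm", "arguments": {"commands": [{"travel": [45, 13, 0], "claw": 110}, {"travel": [40, 10, 0], "claw": 110}, {"travel": [20, 4, 10], "claw": 110}, {"travel": [5, 0, 20], "claw": 110}, {"claw": 110}]}}

```text
$.commands[0]: bad value
```

Run:
```python
from h import *
plan(RG(1),[.461,-.185,.066])
c=grab('wrist','w1.png')
# predicted tile top corners
Rz=Ro.from_rotvec([0,0,-.207]).as_matrix()
im=c['color']
print([proj(c,np.array([.461,-.185,.098])+Rz@[dx,dy,0])[0] for dx in(-.005,.005) for dy in(-.07,.07)])
```

```text
t 0.1 tcp [ 0.231 -0.633  0.23 ] q [-1.258  0.265  1.605 -0.     1.274 -0.037] F [-0.821 -0.404  0.768] w 0.9981357146505313
rot deg [ -0.106  -0.064 -58.098] | shift now-axes mm [ 369.634 -342.206  164.804] | shift target-axes mm [486.152 132.786 164.071]
[array([ -67.068, -173.469]), array([-42.06 , -95.846]), array([ -60.875, -183.486]), array([-24.746, -89.241])]
```

View pics/w1.png

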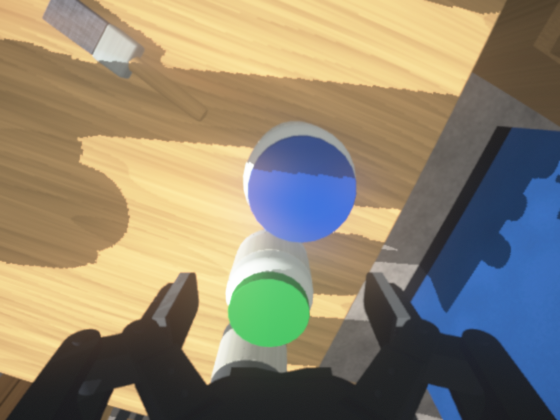

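The calls were refused because every row needs all its fields. The arm is still at the start, and the wrist picture shows only the bench and the brush. I'll resend with full rows.

>>> {"name": "jog_arm", "arguments": {"commands": [{"travel": [0, 0, 0], "rot": [0, 0, -8.3], "claw": 110}, {"travel": [0, 0, 0], "rot": [0, 0, -8.3], "claw": 110}, {"travel": [0, 0, 0], "rot": [0, 0, -8.3], "claw": 110}, {"travel": [0, 0, 0], "rot": [0, 0, -8.3], "claw": 110}, {"travel": [0, 0, 0], "rot": [0, 0, -8.3], "claw": 110}], "force": 40}}

```text
time: 0.65
tool_pos: [0.2312, -0.6338, 0.2307]
tcp_rot: [-2.694, -1.615, -0.0]
wrist_force: [0.3, -0.7, -0.9]
width: 0.565
grip_force: 0.0
```

>>> {"name": "jog_arm", "arguments": {"commands": [{"travel": [0, 0, 0], "rot": [0, 0, -8.3], "claw": 110}, {"travel": [0, 0, 0], "rot": [0, 0, -8.3], "claw": 110}, {"travel": [40, 10, 0], "rot": [0, 0, 0], "claw": 110}, {"travel": [45, 13, 0], "rot": [0, 0, 0], "claw": 110}, {"travel": [45, 13, 0], "rot": [0, 0, 0], "claw": 110}]}}

```text
time: 1.15
tool_pos: [0.2933, -0.513, 0.2306]
tcp_rot: [-2.44, -1.978, -0.001]
wrist_force: [0.6, 0.0, 0.5]
width: 0.571
grip_force: 0.0
```

>>> {"name": "jog_arm", "arguments": {"commands": [{"travel": [45, 13, 0], "rot": [0, 0, 0], "claw": 110}, {"travel": [45, 13, 0], "rot": [0, 0, 0], "claw": 110}, {"travel": [45, 13, 0], "rot": [0, 0, 0], "claw": 110}, {"travel": [45, 13, 0], "rot": [0, 0, 0], "claw": 110}, {"travel": [45, 13, 0], "rot": [0, 0, 0], "claw": 110}]}}

```text
time: 1.65
tool_pos: [0.4035, -0.3056, 0.2311]
tcp_rot: [-2.439, -1.98, -0.0]
wrist_force: [0.6, -0.6, -0.3]
width: 0.568
grip_force: 0.0
```

Run:
```python
from h import *
plan(RG(1),[.461,-.185,.16])
```

```text
t 1.65 tcp [ 0.403 -0.306  0.231] q [-0.697 -0.058  1.958  0.     1.242 -0.49 ] F [ 0.555 -0.585 -0.291] w 0.568106717060935
rot deg [-0.001 -0.008 -0.02 ] | shift now-axes mm [129.806  31.492  71.121] | shift target-axes mm [129.805  31.535  71.104]
```

>>> {"name": "jog_arm", "arguments": {"commands": [{"travel": [45, 11, 0], "rot": [0, 0, 0], "claw": 110}, {"travel": [45, 11, 0], "rot": [0, 0, 0], "claw": 110}, {"travel": [40, 9.5, 20], "rot": [0, 0, 0], "claw": 110}, {"travel": [0, 0, 40], "rot": [0, 0, 0], "claw": 110}, {"travel": [0, 0, 10], "rot": [0, 0, 0], "claw": 110}]}}

```text
time: 2.15
tool_pos: [0.4581, -0.184, 0.1572]
tcp_rot: [-2.431, -1.98, 0.005]
wrist_force: [-0.3, 1.4, -0.3]
width: 0.57
grip_force: 0.0
```

Run:
```python
from h import *
plan(RG(1),[.461,-.185,.066])
c=grab('wrist','w2.png')
Rz=Ro.from_rotvec([0,0,-.207]).as_matrix()
print([proj(c,np.array([.461,-.185,.098])+Rz@[dx,dy,0])[0] for dx in(-.005,.005) for dy in(-.07,.07)])
```

```text
t 2.15 tcp [ 0.458 -0.184  0.157] q [-0.432 -0.016  2.059 -0.     1.106 -0.228] F [-0.303  1.398 -0.263] w 0.5700569758540399
rot deg [-0.415 -0.089  0.179] | shift now-axes mm [-0.542  3.718 91.135] | shift target-axes mm [-0.39   3.059 91.16 ]
[array([275.979, 311.599]), array([275.441, 136.861]), array([288.082, 311.676]), array([290.386, 136.913])]
```

View pics/w2.png

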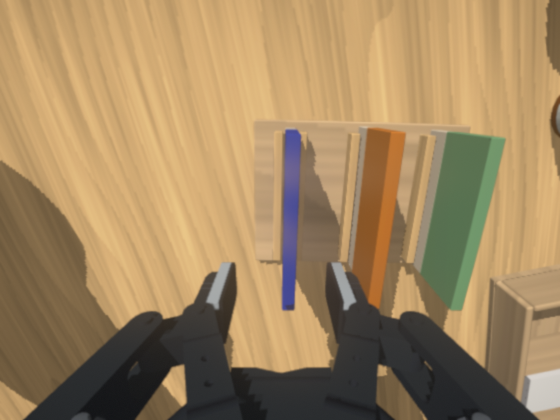

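The wrist view shows the blue tile's top from (288,309) to (293,131), about 6–10 px right of the prediction. The arm may still have been settling, so I'll re-measure with image code now that it's still.

Run:
```python
from h import *
c=grab('wrist','w3.png')
plan(RG(1),[.461,-.185,.066])
h=cv2.cvtColor(c['color'],cv2.COLOR_BGR2HSV);m=cv2.inRange(h,(110,130,40),(130,255,255))
m[:, :240]=0;m[:,330:]=0
for r in(133,140,160,200,250,290,300,307,309,311):
    x=np.where(m[r])[0]; print(r,x.min() if len(x) else None,x.max() if len(x) else None, end=' ; ')
cn=max(cv2.findContours(m,0,1)[0],key=cv2.contourArea);rc=cv2.minAreaRect(cn);bp=cv2.boxPoints(rc)
W=np.array([atz(c,p,.098) for p in bp]);print(rc,W,W.mean(0))
```

```text
t 2.25 tcp [ 0.459 -0.186  0.159] q [-0.435 -0.016  2.056 -0.     1.108 -0.228] F [ 0.535  0.316 -0.341] w 0.5653429080700443
rot deg [-0.322 -0.06   0.017] | shift now-axes mm [ 1.241  2.719 92.923] | shift target-axes mm [ 1.339  2.196 92.936]
133 288 298 ; 140 None None ; 160 None None ; 200 None None ; 250 None None ; 290 285 293 ; 300 284 293 ; 307 284 285 ; 309 None None ; 311 None None ; ((289.0, 288.0), (10.0, 38.0), 0.0) [[ 0.449 -0.25   0.098]
 [ 0.456 -0.215  0.098]
 [ 0.463 -0.217  0.098]
 [ 0.457 -0.251  0.098]] [ 0.456 -0.233  0.098]
```

Run:
```python
from h import *
c=load('w3.png')
a,b=atz(c,(288.7,308),.098),atz(c,(293.5,131.5),.098);m=(a+b)/2
print(a,b,m,np.arctan2(-(b-a)[0],(b-a)[1]),np.linalg.norm(b-a))
plan(RG(1),[m[0],m[1],.066])
```

```text
[ 0.452 -0.252  0.098] [ 0.483 -0.115  0.098] [ 0.467 -0.183  0.098] -0.219717446927729 0.13966763648469507
t 2.25 tcp [ 0.459 -0.186  0.159] q [-0.435 -0.016  2.056 -0.     1.108 -0.228] F [ 0.535  0.316 -0.341] w 0.5653429080700443
rot deg [-0.322 -0.06   0.017] | shift now-axes mm [ 4.123  8.597 92.893] | shift target-axes mm [ 4.222  8.074 92.936]
```

>>> {"name": "jog_arm", "arguments": {"commands": [{"travel": [4, 7, 20], "rot": [0, 0, 0.3], "claw": 110}, {"travel": [0, 0, 25], "rot": [-0.3, 0, 0], "claw": 110}, {"travel": [0, 0, 25], "rot": [0, 0, 0], "claw": 110}, {"travel": [0, 0, 20], "rot": [0, 0, 0], "claw": 110}, {"travel": [0, 0, 0], "rot": [0, 0, 0], "claw": 110}], "force": 30}}

```text
time: 2.75
tool_pos: [0.467, -0.1849, 0.0701]
tcp_rot: [2.446, 1.971, 0.002]
wrist_force: [-0.8, 0.5, 1.1]
width: 0.567
grip_force: 0.0
```

>>> {"name": "jog_arm", "arguments": {"commands": [{"travel": [0, 0, 0], "rot": [0, 0, 0], "claw": 150}, {"travel": [0, 0, 0], "rot": [0, 0, 0], "claw": 170}, {"travel": [0, 0, 0], "rot": [0, 0, 0], "claw": 190}, {"travel": [0, 0, 0], "rot": [0, 0, 0], "claw": 205}, {"travel": [0, 0, 0], "rot": [0, 0, 0], "claw": 215}], "force": 20}}

```text
time: 3.25
tool_pos: [0.469, -0.1844, 0.072]
tcp_rot: [2.44, 1.971, 0.006]
wrist_force: [-0.5, 0.6, 0.8]
width: 0.159
grip_force: 0.0
```

>>> {"name": "jog_arm", "arguments": {"commands": [{"travel": [0, 0, 4], "rot": [0, 0, 0], "claw": 215}, {"travel": [0, 0, 0], "rot": [0, 0, 0], "claw": 255}, {"travel": [0, 0, 0], "rot": [0, 0, 0], "claw": 255}, {"travel": [0, 0, 0], "rot": [0, 0, 0], "claw": 255}, {"travel": [0, 0, 0], "rot": [0, 0, 0], "claw": 255}], "force": 40}}

```text
time: 3.75
tool_pos: [0.4674, -0.1839, 0.0671]
tcp_rot: [2.443, 1.972, 0.003]
wrist_force: [-3.6, 1.0, 4.6]
width: 0.111
grip_force: 42.5
```

Run:
```python
from h import *
plan(RG(1),[.465,-.1835,.066])
```

```text
t 3.75 tcp [ 0.467 -0.184  0.067] q [-0.425  0.103  2.123  0.001  0.913 -0.213] F [-3.573  0.988  4.574] w 0.1113026944097556
rot deg [ 0.143 -0.015 -0.315] | shift now-axes mm [-0.068 -2.438  1.071] | shift target-axes mm [-0.054 -2.436  1.078]
```

>>> {"name": "jog_arm", "arguments": {"commands": [{"travel": [0, 0, -15], "rot": [0, 0, 0], "claw": 255}, {"travel": [0, 0, -30], "rot": [0, 0, 0], "claw": 255}, {"travel": [0, 0, -40], "rot": [0, 0, 0], "claw": 255}, {"travel": [0, 0, -45], "rot": [0, 0, 0], "claw": 255}, {"travel": [0, 0, -45], "rot": [0, 0, 0], "claw": 255}], "force": 60}}

```text
time: 4.25
tool_pos: [0.4669, -0.1836, 0.2424]
tcp_rot: [2.442, 1.973, 0.004]
wrist_force: [0.7, -0.1, -2.2]
width: 0.107
grip_force: 58.7
```

Run:
```python
from h import *
p=RO+Rrest(YAW)@[.007,-.107,.119]
print(p);plan(RP(1),p)
```

```text
[0.518 0.138 0.159]
t 4.25 tcp [ 0.467 -0.184  0.242] q [-0.425 -0.077  1.954  0.001  1.261 -0.214] F [ 0.737 -0.14  -2.158] w 0.10744384494164046
rot deg [-19.591   4.06  -22.962] | shift now-axes mm [325.455 -18.087  83.336] | shift target-axes mm [306.202  76.561 116.497]
```

>>> {"name": "jog_arm", "arguments": {"commands": [{"travel": [25, -1, 0], "rot": [0, 0, 0], "claw": 255}, {"travel": [40, -2, 0], "rot": [0, 0, 0], "claw": 255}, {"travel": [40, -2, 0], "rot": [0, 0, 0], "claw": 255}, {"travel": [40, -2, 0], "rot": [0, 0, 0], "claw": 255}, {"travel": [40, -2, 0], "rot": [0, 0, 0], "claw": 255}]}}

```text
time: 4.75
tool_pos: [0.4974, 0.0003, 0.2412]
tcp_rot: [2.442, 1.971, 0.004]
wrist_force: [0.5, -0.3, -3.2]
width: 0.104
grip_force: 58.8
```

>>> {"name": "jog_arm", "arguments": {"commands": [{"travel": [40, -2, 0], "rot": [0, 0, 0], "claw": 255}, {"travel": [40, -2, 0], "rot": [0, 0, 0], "claw": 255}, {"travel": [35, -2, 0], "rot": [0, 0, 0], "claw": 255}, {"travel": [25, -2, 0], "rot": [0, 0, 0], "claw": 255}, {"travel": [0, 0, 0], "rot": [-4.9, 1, -5.74], "claw": 255}]}}

```text
time: 5.25
tool_pos: [0.521, 0.1405, 0.2403]
tcp_rot: [2.292, 2.059, 0.109]
wrist_force: [-0.6, -0.8, -3.4]
width: 0.109
grip_force: 59.4
```

>>> {"name": "jog_arm", "arguments": {"commands": [{"travel": [0, 0, 0], "rot": [-4.9, 1, -5.74], "claw": 255}, {"travel": [0, 0, 0], "rot": [-4.9, 1, -5.74], "claw": 255}, {"travel": [0, 0, 0], "rot": [-4.9, 1, -5.74], "claw": 255}, {"travel": [0, 0, 0], "rot": [0, 0, 0], "claw": 255}, {"travel": [0, 0, 0], "rot": [0, 0, 0], "claw": 255}]}}

```text
time: 5.75
tool_pos: [0.5186, 0.137, 0.2413]
tcp_rot: [1.841, 2.23, 0.391]
wrist_force: [0.1, -0.0, -1.9]
width: 0.102
grip_force: 59.5
```

Run:
```python
from h import *
p=RO+Rrest(YAW)@[.007,-.107,.119]
plan(RP(1),p)
```

```text
t 5.75 tcp [0.519 0.137 0.241] q [ 0.219 -0.235  2.13  -0.015  0.898  0.036] F [ 0.141 -0.041 -1.911] w 0.10243978066723712
rot deg [-0.066  0.149 -0.117] | shift now-axes mm [  1.654 -28.448  77.003] | shift target-axes mm [  1.512 -28.534  76.975]
```

>>> {"name": "jog_arm", "arguments": {"commands": [{"travel": [0, -10, 10], "rot": [0, 0, 0], "claw": 255}, {"travel": [1.5, -14, 30], "rot": [0, 0, 0], "claw": 255}, {"travel": [0, 0, 37], "rot": [0, 0, 0], "claw": 255}, {"travel": [0, 0, 25], "rot": [0, 0, 0], "claw": 255}, {"travel": [0, 0, 0], "rot": [0, 0, 0], "claw": 255}]}}

```text
time: 6.25
tool_pos: [0.5292, 0.1402, 0.1327]
tcp_rot: [1.843, 2.236, 0.384]
wrist_force: [-0.3, -0.8, -3.5]
width: 0.107
grip_force: 59.5
```

>>> {"name": "jog_arm", "arguments": {"commands": [{"travel": [0, 0, 0], "rot": [0, 0, 0], "claw": 255}, {"travel": [0, 0, 0], "rot": [0, 0, 0], "claw": 255}, {"travel": [0, 0, 0], "rot": [0, 0, 0], "claw": 255}, {"travel": [0, 0, 0], "rot": [0, 0, 0], "claw": 255}, {"travel": [0, 0, 0], "rot": [0, 0, 0], "claw": 255}]}}

```text
time: 6.75
tool_pos: [0.5321, 0.141, 0.1393]
tcp_rot: [1.837, 2.23, 0.396]
wrist_force: [-0.0, 0.3, -2.5]
width: 0.107
grip_force: 59.5
```

Run:
```python
from h import *
plan(RP(1),RO+Rrest(YAW)@[.011,-.107,.080])
s=monitor.read_state();print('own mm',1000*Rrest(YAW).T@(s['tool_pos']-RO))
a=grab('side','s4.png');b=grab('top','t4.png')
r=lambda im,x,y,w,h,s:cv2.resize(im[y:y+h,x:x+w],(w*s,h*s),interpolation=2)
A=r(a['color'],230,190,80,100,5);B=r(b['color'],165,180,130,90,3)
M=np.zeros((500,795,3),np.uint8);M[:,:400]=A;M[:270,405:795]=B;cv2.imwrite('pics/c4.png',M)
```

```text
t 6.75 tcp [0.532 0.141 0.139] q [ 0.221 -0.104  2.221 -0.02   0.671  0.042] F [-0.027  0.274 -2.537] w 0.10668506180531352
rot deg [0.192 0.136 0.018] | shift now-axes mm [ 0.26  -2.731 15.365] | shift target-axes mm [ 0.223 -2.68  15.375]
own mm [  13.68  -107.223   95.375]
```

View pics/c4.png

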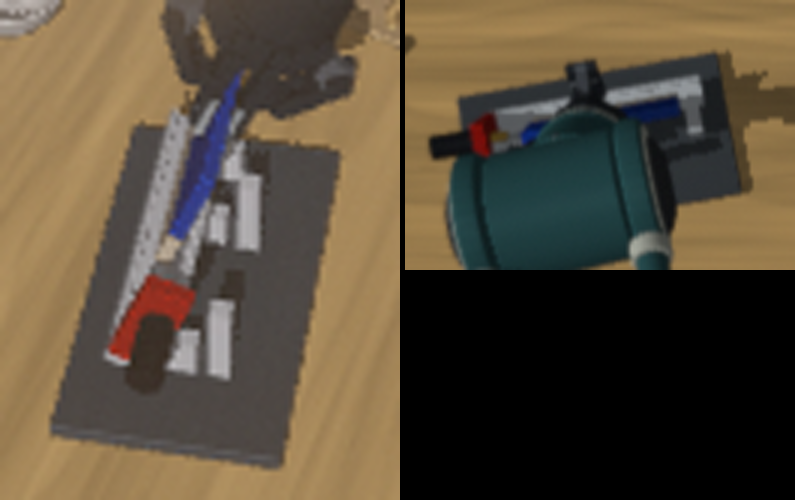

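The side crop shows the tile above the ledge with its cream corner at about (170,250), between the lip line (108,355)-(178,110) and the backrest. The top crop shows the blue tile at (525,133)-(680,108), parallel to the ledge and just right of the pin. I'll check those positions against predictions.

Run:
```python
from h import *
S=load('s4.png');T=load('t4.png');R=Rrest(YAW)
P=lambda o:((proj(S,RO+R@(np.array(o)/1000))[0]-[230,190])*5+2, (proj(T,RO+R@(np.array(o)/1000))[0]-[165,180])*3+1+[405,0])
for n,o in dict(bl=(18.7,-37,36),br=(8.7,-37,36),cl=(18.7,-37,66),cr=(8.7,-37,66),tl=(18.7,-37,126),tr=(8.7,-37,126),tfar=(13.7,-177,126),tbfar=(13.7,-177,36),s1=(21,0,75),s2=(21,12,75),s3=(-11,12,75),s4=(-11,0,75),s5=(21,12,0),le=(20,12,5),lf=(20,-203,5),pin=(5,-15,45),bre=(-4,-125,50)).items(): print(n,*P(o))
```

```text
bl [150.419 262.65 ] [529.791 116.63 ]
br [165.014 268.079] [531.866 126.824]
cl [165.628 235.723] [525.699 121.456]
cr [180.419 241.254] [527.836 131.924]
tl [197.399 179.47 ] [516.797 131.952]
tr [212.6   185.218] [519.07  143.016]
tfar [242.757  24.983] [675.4   109.009]
tbfar [196.877 109.187] [675.617  95.62 ]
s1 [155.572 271.169] [483.89  127.737]
s2 [151.824 286.101] [470.869 130.083]
s3 [200.456 304.127] [477.993 163.815]
s4 [203.909 289.132] [490.955 161.46 ]
s5 [114.055 352.05 ] [484.385 117.804]
le [117.965 348.341] [483.748 119.568]
lf [180.334 106.586] [700.541  80.565]
pin [168.534 288.623] [508.367 136.292]
bre [214.756 161.742] [624.828 125.543]
```

Predictions and picture agree within about 1 px, so I'll lower gently.

>>> {"name": "jog_arm", "arguments": {"commands": [{"travel": [0, -3.5, 0], "rot": [0, 0, 0], "claw": 255}, {"travel": [0, 0, 8], "rot": [0, 0, 0], "claw": 255}, {"travel": [0, 0, 8], "rot": [0, 0, 0], "claw": 255}, {"travel": [0, 0, 6], "rot": [0, 0, 0], "claw": 255}, {"travel": [0, 0, 4], "rot": [0, 0, 0], "claw": 255}]}}

```text
time: 7.35
tool_pos: [0.5368, 0.1418, 0.1112]
tcp_rot: [1.838, 2.232, 0.392]
wrist_force: [-0.1, -1.3, -3.2]
width: 0.106
grip_force: 59.6
```

>>> {"name": "jog_arm", "arguments": {"commands": [{"travel": [0, 0, 1], "rot": [0, 0, 0], "claw": 255}, {"travel": [0, 0, 1], "rot": [0, 0, 0], "claw": 255}, {"travel": [0, 0, 0], "rot": [0, 0, 0], "claw": 255}, {"travel": [0, 0, 0], "rot": [0, 0, 0], "claw": 255}, {"travel": [0, 0, 0], "rot": [0, 0, 0], "claw": 255}]}}

```text
time: 7.85
tool_pos: [0.5381, 0.142, 0.111]
tcp_rot: [1.837, 2.231, 0.395]
wrist_force: [-0.6, -0.4, -2.1]
width: 0.103
grip_force: 59.6
```

```bash
cat >> h.py <<'E'
def own():
    s=monitor.read_state();R=Rrest(YAW);print('t',s['time'],'own mm',1000*R.T@(s['tool_pos']-RO),'F own',R.T@s['wrist_force'],'w',s['width']*85,'g',s['grip_force'],'M',R.T@s['torque'])
E
python3 -c "
from h import *
own();plan(RP(1),RO)"
```

```text
t 7.85 own mm [   9.723 -107.307   66.741] F own [-1.323 -0.284 -1.801] w 8.792527084931546 g 59.61337387561798 M [-0.012  0.317 -0.029]
t 7.85 tcp [0.538 0.142 0.111] q [ 0.221 -0.053  2.234 -0.021  0.608  0.043] F [-0.559 -0.398 -2.146] w 0.10344149511684173
rot deg [0.126 0.139 0.026] | shift now-axes mm [107.473  -9.82   66.459] | shift target-axes mm [107.307  -9.723  66.741]
```

>>> {"name": "jog_arm", "arguments": {"commands": [{"travel": [0, 0, 1.5], "rot": [0, 0, 0], "claw": 255}, {"travel": [0, 0, 1.5], "rot": [0, 0, 0], "claw": 255}, {"travel": [0, 0, 1], "rot": [0, 0, 0], "claw": 255}, {"travel": [0, 0, 1], "rot": [0, 0, 0], "claw": 255}, {"travel": [0, 0, 0], "rot": [0, 0, 0], "claw": 255}]}}

```text
time: 8.35
tool_pos: [0.5395, 0.1423, 0.1057]
tcp_rot: [1.837, 2.231, 0.394]
wrist_force: [0.6, -0.4, -1.8]
width: 0.102
grip_force: 59.6
```

>>> {"name": "jog_arm", "arguments": {"commands": [{"travel": [0, 0, 1], "rot": [0, 0, 0], "claw": 255}, {"travel": [0, 0, 0], "rot": [0, 0, 0], "claw": 255}, {"travel": [0, 0, 1], "rot": [0, 0, 0], "claw": 255}, {"travel": [0, 0, 0], "rot": [0, 0, 0], "claw": 255}, {"travel": [0, 0, 0], "rot": [0, 0, 0], "claw": 255}]}}

```text
time: 8.85
tool_pos: [0.5402, 0.1424, 0.104]
tcp_rot: [1.837, 2.231, 0.394]
wrist_force: [-0.1, -0.6, -2.0]
width: 0.106
grip_force: 59.6
```

```bash
python3 -c "
from h import *
own()"
```

```text
t 8.85 own mm [   9.373 -107.339   59.439] F own [-0.926 -0.549 -1.828] w 9.000328822047399 g 59.61432874202728 M [-0.019  0.347 -0.002]
```

>>> {"name": "jog_arm", "arguments": {"commands": [{"travel": [0, 0, 1], "rot": [0, 0, 0], "claw": 255}, {"travel": [0, 0, 0], "rot": [0, 0, 0], "claw": 255}, {"travel": [0, 0, 0], "rot": [0, 0, 0], "claw": 255}, {"travel": [0, 0, 1], "rot": [0, 0, 0], "claw": 255}, {"travel": [0, 0, 0], "rot": [0, 0, 0], "claw": 255}]}}

```text
time: 9.35
tool_pos: [0.5409, 0.1426, 0.1032]
tcp_rot: [1.837, 2.231, 0.394]
wrist_force: [-6.2, -1.8, 6.3]
width: 0.105
grip_force: 61.1
```

>>> {"name": "jog_arm", "arguments": {"commands": [{"travel": [0, 0, 1], "rot": [0, 0, 0], "claw": 255}, {"travel": [0, 0, 0], "rot": [0, 0, 0], "claw": 255}, {"travel": [0, 0, 0], "rot": [0, 0, 0], "claw": 255}, {"travel": [0, 0, 0.5], "rot": [0, 0, 0], "claw": 255}, {"travel": [0, 0, 0], "rot": [0, 0, 0], "claw": 255}]}}

```text
time: 9.85
tool_pos: [0.5413, 0.1426, 0.1033]
tcp_rot: [1.837, 2.231, 0.393]
wrist_force: [-16.1, -2.6, 20.2]
width: 0.107
grip_force: 63.6
```

```bash
python3 -c "
from h import *
own()"
```

```text
t 9.85 own mm [  10.093 -107.34    58.362] F own [-8.361  0.581 24.581] w 9.068446306492593 g 63.62395226955414 M [-0.168  1.967  0.024]
```

Ledge contact at the expected height. I'll ease off a little and slide back to the backrest.

>>> {"name": "jog_arm", "arguments": {"commands": [{"travel": [0, 0, -2.2], "rot": [0, 0, 0], "claw": 255}, {"travel": [0, -1, 0], "rot": [0, 0, 0], "claw": 255}, {"travel": [0, -1, 0], "rot": [0, 0, 0], "claw": 255}, {"travel": [0, -1, 0], "rot": [0, 0, 0], "claw": 255}, {"travel": [0, 0, 0], "rot": [0, 0, 0], "claw": 255}]}}

```text
time: 10.35
tool_pos: [0.5387, 0.1421, 0.1024]
tcp_rot: [1.837, 2.23, 0.396]
wrist_force: [0.1, -0.5, 1.6]
width: 0.109
grip_force: 60.1
```

```bash
python3 -c "
from h import *
own()"
```

```text
t 10.35 own mm [   7.304 -107.335   58.42 ] F own [ 0.522 -0.507  1.516] w 9.261653871224032 g 60.121323466300964 M [-0.085 -0.022  0.022]
```

>>> {"name": "jog_arm", "arguments": {"commands": [{"travel": [0, -0.5, 0], "rot": [0, 0, 0], "claw": 255}, {"travel": [0, -0.5, 0], "rot": [0, 0, 0], "claw": 255}, {"travel": [0, -0.5, 0], "rot": [0, 0, 0], "claw": 255}, {"travel": [0, 0, 0], "rot": [0, 0, 0], "claw": 255}, {"travel": [0, 0, 0], "rot": [0, 0, 0], "claw": 255}]}}

```text
time: 10.85
tool_pos: [0.5385, 0.1421, 0.1024]
tcp_rot: [1.835, 2.228, 0.398]
wrist_force: [6.2, 2.3, -1.3]
width: 0.109
grip_force: 59.3
```

```bash
python3 -c "
from h import *
own()"
```

```text
t 10.85 own mm [   7.146 -107.326   58.501] F own [ 5.712  1.023 -3.473] w 9.263320489093074 g 59.296937584877014 M [-0.107 -0.792 -0.064]
```

>>> {"name": "jog_arm", "arguments": {"commands": [{"travel": [0, 0, 0], "rot": [0, 0, 0], "claw": 220}, {"travel": [0, 0, 0], "rot": [0, 0, 0], "claw": 210}, {"travel": [0, 0, 0], "rot": [0, 0, 0], "claw": 200}, {"travel": [0, 0, 0], "rot": [0, 0, 0], "claw": 185}, {"travel": [0, 0, 0], "rot": [0, 0, 0], "claw": 170}]}}

```text
time: 11.35
tool_pos: [0.5358, 0.1416, 0.1007]
tcp_rot: [1.838, 2.232, 0.392]
wrist_force: [-0.6, -0.5, 0.3]
width: 0.332
grip_force: 0.0
```

```bash
python3 -c "
from h import *
own()"
```

```text
t 11.35 own mm [   4.008 -107.352   57.847] F own [-0.547 -0.409  0.496] w 28.19214280251606 g 0.0 M [0.006 0.157 0.018]
```

>>> {"name": "jog_arm", "arguments": {"commands": [{"travel": [0, 0, -3], "rot": [0, 0, 0], "claw": 160}, {"travel": [0, 0, -10], "rot": [0, 0, 0], "claw": 160}, {"travel": [0, 0, -20], "rot": [0, 0, 0], "claw": 160}, {"travel": [0, 0, -30], "rot": [0, 0, 0], "claw": 160}, {"travel": [0, 0, -10], "rot": [0, 0, 0], "claw": 160}]}}

```text
time: 11.85
tool_pos: [0.513, 0.1374, 0.1737]
tcp_rot: [1.835, 2.228, 0.4]
wrist_force: [0.8, -0.3, -0.4]
width: 0.372
grip_force: 0.0
```

>>> {"name": "jog_arm", "arguments": {"commands": [{"travel": [-20, 0, 0], "rot": [0, 0, 0], "claw": 255}, {"travel": [-30, 0, 0], "rot": [0, 0, 0], "claw": 255}, {"travel": [-35, 0, 0], "rot": [0, 0, 0], "claw": 255}, {"travel": [-10, 0, 0], "rot": [0, 0, 0], "claw": 255}, {"travel": [0, 0, 0], "rot": [0, 0, 0], "claw": 255}]}}

```text
time: 12.35
tool_pos: [0.5303, 0.0423, 0.1703]
tcp_rot: [1.84, 2.228, 0.394]
wrist_force: [0.8, 1.0, -0.4]
width: -0.001
grip_force: 0.0
```

Run:
```python
from h import *
own();plan(RP(1),RO)
a=grab('side','s5.png');b=grab('top','t5.png');w=grab('wrist','w5.png')
r=lambda im,x,y,w,h,s:cv2.resize(im[y:y+h,x:x+w],(w*s,h*s),interpolation=2)
A=r(a['color'],230,190,80,100,5);B=r(b['color'],165,180,130,90,3)
M=np.zeros((560,795,3),np.uint8);M[:500,:400]=A;M[:270,405:795]=B
M[270:560,405:791]=cv2.resize(w['color'],(386,290));cv2.imwrite('pics/c5.png',M)
```

```text
t 12.35 own mm [   4.879 -203.726  131.559] F own [ 0.797  0.802 -0.699] w -0.056157670286081644 g 0.0 M [ 0.039  0.155 -0.031]
t 12.35 tcp [0.53  0.042 0.17 ] q [-0.011 -0.179  2.223  0.097  0.755 -0.26 ] F [ 0.816  0.976 -0.383] w -0.0006606784739539017
rot deg [ 0.113  0.204 -0.127] | shift now-axes mm [204.182  -5.589 130.822] | shift target-axes mm [203.726  -4.879 131.559]
```

View pics/c5.png

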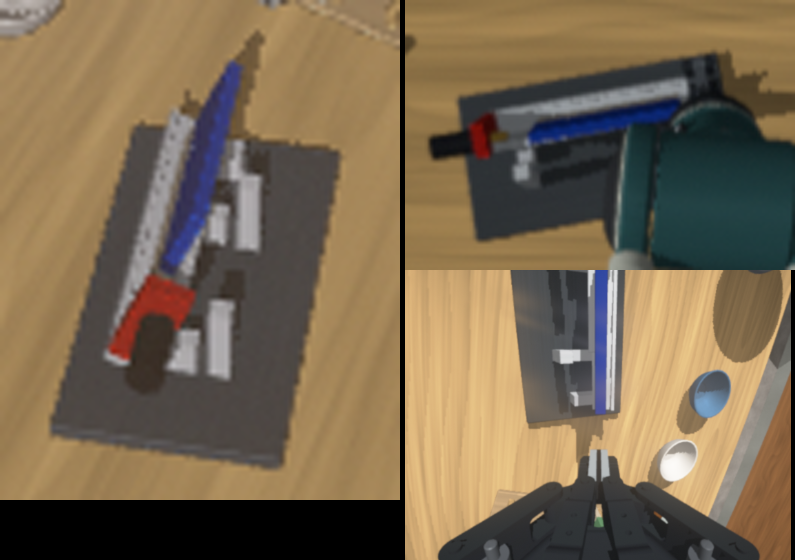

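The tile leans flat on the stand, parallel to the ledge. In the top crop its +y end at (530,133) is clear of the pin at (505,135), and in the wrist view it is in line with the shut fingers. Now I'll lower the shut fingers beyond its -y edge.

>>> {"name": "jog_arm", "arguments": {"commands": [{"travel": [-2, 2, 10], "rot": [0, 0, 0], "claw": 255}, {"travel": [0, 0, 30], "rot": [0, 0, 0], "claw": 255}, {"travel": [0, 0, 30], "rot": [0, 0, 0], "claw": 255}, {"travel": [0, 0, 20], "rot": [0, 0, 0], "claw": 255}, {"travel": [0, 0, 4], "rot": [0, 0, 0], "claw": 255}]}}

```text
time: 13.0
tool_pos: [0.5621, 0.0492, 0.0787]
tcp_rot: [1.839, 2.236, 0.389]
wrist_force: [0.0, -0.1, 0.3]
width: -0.006
grip_force: 0.0
```

>>> {"name": "jog_arm", "arguments": {"commands": [{"travel": [0, 0, 0], "rot": [0, 0, 0], "claw": 255}, {"travel": [0, 0, 0], "rot": [0, 0, 0], "claw": 255}, {"travel": [1, 0, 0], "rot": [0, 0, 0], "claw": 255}, {"travel": [1, 0, 0], "rot": [0, 0, 0], "claw": 255}, {"travel": [0, 0, 0], "rot": [0, 0, 0], "claw": 255}]}}

```text
time: 13.5
tool_pos: [0.5641, 0.0502, 0.0836]
tcp_rot: [1.836, 2.23, 0.395]
wrist_force: [-0.4, -0.8, -0.1]
width: -0.006
grip_force: 0.0
```

```bash
python3 -c "
from h import *
own();plan(RP(1),RO)"
```

```text
t 13.5 own mm [   7.785 -202.4     38.225] F own [-0.592 -0.658  0.084] w -0.48050850520195215 g 0.0 M [ 0.01   0.149 -0.016]
t 13.5 tcp [0.564 0.05  0.084] q [ 0.007  0.008  2.236  0.117  0.553 -0.275] F [-0.448 -0.758 -0.124] w -0.005653041237670025
rot deg [0.187 0.155 0.033] | shift now-axes mm [202.508  -7.792  37.652] | shift target-axes mm [202.4    -7.785  38.225]
```

>>> {"name": "jog_arm", "arguments": {"commands": [{"travel": [2, 0, 0], "rot": [0, 0, 0], "claw": 255}, {"travel": [2, 0, 0], "rot": [0, 0, 0], "claw": 255}, {"travel": [2, 0, 0], "rot": [0, 0, 0], "claw": 255}, {"travel": [2, 0, 0], "rot": [0, 0, 0], "claw": 255}, {"travel": [2, 0, 0], "rot": [0, 0, 0], "claw": 255}]}}

```text
time: 14.0
tool_pos: [0.5617, 0.0602, 0.0824]
tcp_rot: [1.837, 2.231, 0.394]
wrist_force: [-0.1, -0.1, -0.2]
width: 0.002
grip_force: 0.0
```

>>> {"name": "jog_arm", "arguments": {"commands": [{"travel": [2, 0, 0], "rot": [0, 0, 0], "claw": 255}, {"travel": [2, 0, 0], "rot": [0, 0, 0], "claw": 255}, {"travel": [2, 0, 0], "rot": [0, 0, 0], "claw": 255}, {"travel": [2, 0, 0], "rot": [0, 0, 0], "claw": 255}, {"travel": [2, 0, 0], "rot": [0, 0, 0], "claw": 255}]}}

```text
time: 14.5
tool_pos: [0.5599, 0.0699, 0.0825]
tcp_rot: [1.837, 2.231, 0.394]
wrist_force: [1.3, -1.1, 0.2]
width: -0.001
grip_force: 0.0
```

>>> {"name": "jog_arm", "arguments": {"commands": [{"travel": [2, 0, 0], "rot": [0, 0, 0], "claw": 255}, {"travel": [2, 0, 0], "rot": [0, 0, 0], "claw": 255}, {"travel": [2, 0, 0], "rot": [0, 0, 0], "claw": 255}, {"travel": [2, 0, 0], "rot": [0, 0, 0], "claw": 255}, {"travel": [2, 0, 0], "rot": [0, 0, 0], "claw": 255}]}}

```text
time: 15.0
tool_pos: [0.558, 0.0798, 0.0825]
tcp_rot: [1.837, 2.231, 0.394]
wrist_force: [1.2, -2.1, 0.7]
width: 0.001
grip_force: 0.0
```

```bash
python3 -c "
from h import *
own()"
```

```text
t 15.0 own mm [   7.042 -172.227   37.363] F own [ 0.922 -2.311  0.369] w 0.06648505182478856 g 0.0 M [-0.157  0.132 -0.011]
```

>>> {"name": "jog_arm", "arguments": {"commands": [{"travel": [1.5, 0, 0], "rot": [0, 0, 0], "claw": 255}, {"travel": [1.5, 0, 0], "rot": [0, 0, 0], "claw": 255}, {"travel": [1.5, 0, 0], "rot": [0, 0, 0], "claw": 255}, {"travel": [1.5, 0, 0], "rot": [0, 0, 0], "claw": 255}, {"travel": [1.5, 0, 0], "rot": [0, 0, 0], "claw": 255}]}}

```text
time: 15.5
tool_pos: [0.5565, 0.087, 0.0824]
tcp_rot: [1.837, 2.231, 0.394]
wrist_force: [-0.5, 0.1, -0.0]
width: -0.0
grip_force: 0.0
```

>>> {"name": "jog_arm", "arguments": {"commands": [{"travel": [1, 0, 0], "rot": [0, 0, 0], "claw": 255}, {"travel": [1, 0, 0], "rot": [0, 0, 0], "claw": 255}, {"travel": [1, 0, 0], "rot": [0, 0, 0], "claw": 255}, {"travel": [1, 0, 0], "rot": [0, 0, 0], "claw": 255}, {"travel": [1, 0, 0], "rot": [0, 0, 0], "claw": 255}]}}

```text
time: 16.0
tool_pos: [0.5558, 0.0913, 0.0826]
tcp_rot: [1.837, 2.23, 0.393]
wrist_force: [2.1, -7.2, 1.3]
width: 0.0
grip_force: 0.0
```

```bash
python3 -c "
from h import *
own()"
```

```text
t 16.0 own mm [   7.122 -160.506   37.388] F own [ 1.048 -7.484  1.002] w 0.03140374017105917 g 0.0 M [-0.836  0.133 -0.002]
```

>>> {"name": "jog_arm", "arguments": {"commands": [{"travel": [1, 0, 0], "rot": [0, 0, 0], "claw": 255}, {"travel": [1, 0, 0], "rot": [0, 0, 0], "claw": 255}, {"travel": [1, 0, 0], "rot": [0, 0, 0], "claw": 255}, {"travel": [1, 0, 0], "rot": [0, 0, 0], "claw": 255}, {"travel": [1, 0, 0], "rot": [0, 0, 0], "claw": 255}]}}

```text
time: 16.5
tool_pos: [0.5549, 0.096, 0.0826]
tcp_rot: [1.837, 2.23, 0.393]
wrist_force: [0.4, -7.4, 1.6]
width: 0.001
grip_force: 0.0
```

```bash
python3 -c "
from h import *
own()"
```

```text
t 16.5 own mm [   7.187 -155.766   37.421] F own [-0.397 -7.324  1.862] w 0.08953073216553394 g 0.0 M [-0.936  0.147 -0.062]
```

>>> {"name": "jog_arm", "arguments": {"commands": [{"travel": [1, 0, 0], "rot": [0, 0, 0], "claw": 255}, {"travel": [1, 0, 0], "rot": [0, 0, 0], "claw": 255}, {"travel": [1, 0, 0], "rot": [0, 0, 0], "claw": 255}, {"travel": [1, 0, 0], "rot": [0, 0, 0], "claw": 255}, {"travel": [0, 0, 0], "rot": [0, 0, 0], "claw": 255}]}}

```text
time: 17.0
tool_pos: [0.5542, 0.0998, 0.0826]
tcp_rot: [1.836, 2.23, 0.393]
wrist_force: [2.1, -7.1, 1.5]
width: -0.002
grip_force: 0.0
```

```bash
python3 -c "
from h import *
own()"
```

```text
t 17.0 own mm [   7.174 -151.875   37.417] F own [ 1.141 -7.378  1.18 ] w -0.18138293814138864 g 0.0 M [-0.932  0.161 -0.022]
```

>>> {"name": "jog_arm", "arguments": {"commands": [{"travel": [0.7, 0, 0], "rot": [0, 0, 0], "claw": 255}, {"travel": [0.7, 0, 0], "rot": [0, 0, 0], "claw": 255}, {"travel": [0.6, 0, 0], "rot": [0, 0, 0], "claw": 255}, {"travel": [0, 0, 0], "rot": [0, 0, 0], "claw": 255}, {"travel": [0, 0, 0], "rot": [0, 0, 0], "claw": 255}]}}

```text
time: 17.5
tool_pos: [0.5538, 0.1016, 0.0826]
tcp_rot: [1.836, 2.23, 0.393]
wrist_force: [1.7, -8.1, 0.7]
width: -0.002
grip_force: 0.0
```

```bash
python3 -c "
from h import *
own()"
```

```text
t 17.5 own mm [   7.208 -150.059   37.442] F own [ 0.389 -8.232  0.642] w -0.19015755068523346 g 0.0 M [-1.063  0.207 -0.062]
```

>>> {"name": "jog_arm", "arguments": {"commands": [{"travel": [0.7, 0, 0], "rot": [0, 0, 0], "claw": 255}, {"travel": [0, 0, 0], "rot": [0, 0, 0], "claw": 255}, {"travel": [0.7, 0, 0], "rot": [0, 0, 0], "claw": 255}, {"travel": [0, 0, 0], "rot": [0, 0, 0], "claw": 255}, {"travel": [0, 0, 0], "rot": [0, 0, 0], "claw": 255}]}}

```text
time: 18.0
tool_pos: [0.554, 0.102, 0.0828]
tcp_rot: [1.836, 2.229, 0.392]
wrist_force: [2.6, -13.4, 0.8]
width: 0.001
grip_force: 0.0
```

```bash
python3 -c "
from h import *
own()"
```

```text
t 18.0 own mm [   7.482 -149.656   37.54 ] F own [  0.307 -13.63    0.791] w 0.042683317251574815 g 0.0 M [-1.76   0.178 -0.098]
```

>>> {"name": "jog_arm", "arguments": {"commands": [{"travel": [0.6, 0, 0], "rot": [0, 0, 0], "claw": 255}, {"travel": [0, 0, 0], "rot": [0, 0, 0], "claw": 255}, {"travel": [0, 0, 0], "rot": [0, 0, 0], "claw": 255}, {"travel": [0, 0, 0], "rot": [0, 0, 0], "claw": 255}, {"travel": [0, 0, 0], "rot": [0, 0, 0], "claw": 255}]}}

```text
time: 18.5
tool_pos: [0.5541, 0.102, 0.0829]
tcp_rot: [1.835, 2.229, 0.391]
wrist_force: [2.0, -17.3, 1.8]
width: 0.002
grip_force: 0.0
```

Run:
```python
from h import *
own()
# image check: blue mask centroid shift in side/top view versus before the push
for n,f in(('side','s5.png'),('top','t5.png')):
    c=grab(n,n+'6.png')
    for im in(load(f)['color'],c['color']):
        m=cv2.inRange(cv2.cvtColor(im,cv2.COLOR_BGR2HSV),(112,110,40),(130,255,255))
        y,x=np.where(m[195:285,160:310]);x=x+160;y=y+195
        i=np.argmax(y) if n=='side' else np.argmin(x); print(n,len(x),x[i],y[i],x.mean(),y.mean())
    print('pred +y end blue bottom home/before',proj(c,RO+Rrest(YAW)@[.007,0,.03]),proj(c,RO+Rrest(YAW)@[.007,-.037,.03]))
own()
```

```text
t 18.5 own mm [   7.628 -149.65    37.613] F own [ -0.654 -17.385   2.153] w 0.15436607053001988 g 0.0 M [-2.099  0.207 -0.046]
side 127 264 242 270.90551181102364 223.3779527559055
side 129 265 246 269.61240310077517 228.80620155038758
pred +y end blue bottom home/before [[260.277 253.41 ]] [[262.491 244.454]]
top 317 206 224 230.43217665615143 220.19242902208202
top 156 191 228 206.47435897435898 223.76923076923077
pred +y end blue bottom home/before [[194.551 224.493]] [[207.332 222.186]]
t 18.6 own mm [   7.603 -149.634   37.599] F own [ -0.624 -16.255   2.515] w -0.4338268624130302 g 0.0 M [-2.115  0.222 -0.066]
```

The tile is against the stop: an extra 0.6 mm of command moved nothing and only raised the push, which is now about 16–17 N. The top view also shows it moved about 40 mm. I'll hand it in.

```bash
python3 -c "
from h import *
print(workorder.finish_job())"
```

```text
the job is handed in; nothing more can be done
None
```

I handed in the job with the blue tile leaning flat on the stand and held snug against the red stop at about 16–17 N, at 18.6 s of the 64 s limit; the other tiles and bench items were not knowingly touched.

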